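# Slide the rotary chuck home and lock it with its quarter-turn stud

## Task

Push the carriage that carries the rotary chuck along its slideway until it is fully home against the end stop. Then lock it there with its quarter-turn stud: press the stud's lever down and turn it a quarter turn clockwise until it catches, and let go. Leave everything else on the bench as it is.

Things in the scene. Friction and masses are not known exactly. Their poses are not given: they have to be found in the camera images.
- bed: Fixed slideway along its own y axis: grey base plate 150 x 370 x 12 mm (x -75 to 75, y -160 to 210 mm), two steel rails and an index bar between them (tops up to 32 mm above the bench), dark stop block 130 mm wide, 62 mm high at its +y end. Origin on the bench, on its centre line. The carriage goes home along +y of this frame. Yaw within 0.4 rad of zero.
- carriage (a joint): Distance of the carriage from home, m: 0 = against the stop, at most 0.125. Slides with about 3 N of friction and stays where left. Aluminium block 130 mm (x) by 200 mm (y), 20 to 65 mm above the bench; on its +y half the black motor with the three-jaw chuck (top 151 mm above the bench), on its -y half the lock stud, 65 mm in from the end face, on the centre line.
- carriage_end (a point): Centre of the carriage's flat end face away from the stop: the face to push (normal along the bed's -y, 130 mm wide, 45 mm high). The point is 48 mm above the bench, on the centre line; axes as the bed's. The index bar below and in front of it is 29 mm high; the lever above ends 11 mm inside this face.
- plunger (a joint): How far the stud is pressed, m: 0 = up, 0.010 = bottom. Spring: 6 N at the top, 10 N at the bottom. It goes down more than 1 mm only with the carriage within 2 mm of home (shank meets the hole). The lever turns only while it is pressed 6.5 mm or more; released after the full quarter turn it springs back to about 3.5 mm: caught.
- lever (a joint): Angle of the stud's lever, rad: 0 = open, pointing along the bed's -y; it turns clockwise seen from above to 1.571 = locked, pointing along the bed's -x (about 1.4 needed to catch). Stays where left, resists with about 0.03 N m; about 0.1 rad of play while up.
- lever_pad (a point): On the top face of the lever's flat dark steel pad, 38 mm from the stud's axis, 93 mm above the bench when up. Turns with the lever: -y points outward from the axis, -x the way it moves when turned clockwise. Pad: x -18.5 to +20.5 mm, y -16 to +16 mm, 5 mm thick. At its -x edge an upright flange 16 mm high, 32 mm long, inner face at x = -18.5 mm: fingertips pressing on the pad push it round.
- lock_axis (a point): Centre of the top of the stud's dark round head (34 mm across), on its vertical turning axis, 95 mm above the bench when up. It turns with the lever.
- chuck_key: Bystander: T-shaped steel chuck key, 90 mm long, lying near the slideway. Origin on the bench below its middle.
- wrench: Bystander: steel wrench, 150 mm, lying beyond the slideway. Origin on the bench.
- blank: Bystander: aluminium blank, a cylinder 32 mm across and 35 mm high, standing near the slideway. Origin at the centre of its underside.
- tray: Bystander: grey divided tray 140 x 200 x 45 mm on the right. Origin at the centre of its underside.
- cleaner: Bystander: white bottle 60 mm across and 150 mm high on the left. Origin at the centre of its underside.
- vblock: Bystander: dark steel V-block 50 x 60 x 42 mm on the left. Origin at the centre of its underside.
- brush: Bystander: brush 160 mm long on the left. Origin on the bench.

How it is judged:
On the way, in this order (a step that is already met when the one before it is completed fails the run):
1. the carriage is home against the stop, with the stud still open (value of joint carriage below 0.002 m and value of joint lever below 0.25 rad), for 0.2 s.
2. the stud is pressed, turned a quarter turn and caught (value of joint carriage below 0.003 m and value of joint lever above 1.36 rad and value of joint plunger between 0.002 and 0.005 m), for 0.2 s.
At the end, for the whole second after the job is handed in: The carriage is within 3 mm of home, the lever has turned past 1.36 rad, the stud has sprung back to its caught height (2 to 5 mm pressed), and all is at rest (all of step 2 and velocity of joint carriage between -0.01 and 0.01 m/s and velocity of joint lever between -0.1 and 0.1 rad/s); the robot touches nothing.
It fails at once if a bystander is moved by more than 30 mm (distance of any of chuck_key, wrench, blank, tray, cleaner, vblock, brush from where it was at the start of the episode above 0.03 m).
It fails at once if the lever is forced round without being pressed down (value of joint lever between 0.35 and 1.15 rad and value of joint plunger below 0.0035 m).
It also fails if it takes over 48 s, if anything falls off the work surface, if the arm or the gripper's body presses on something with over 40 N, if the wrist force passes 120 N, or if a joint passes its speed limit or range.

## Robot

A 6-joint arm with a two-finger parallel gripper is mounted at the origin on the work surface. World frame = base frame: x ahead of the robot, y to its left, z up, the work surface at z = 0. Lengths are in m, angles in rad, forces in N, time in s.
With the tool pointing down it reaches from about 0.225 to 0.875 m from the base axis. Payload 3.4 kg.
Tool frame: the origin (TCP) lies between the finger pads; the fingertips stand 25 mm ahead of it and the grasp point (between the pads) lies 6 mm ahead of it (manip.tips_ahead is the distance from the TCP to the fingertips, in m); z points along the fingers, x is the direction in which the jaws open and shut, and the axes are right-handed (so a half turn about z gives the same grasp; the last joint's range is limited). The gripper opens to 85 mm and grips with 20 to 120 N. Pads are 22 mm wide; open, the fingers measure 114 mm over their backs; the gripper's body (76 mm by 85 mm) begins 54 mm behind the grasp point. The pads swing forward as they close: fully open they stand 13 mm farther back than shut.
Start: joints at [-1.328, 0.276, 1.505, -0, 1.361, -0.121], TCP at [0.205, -0.537, 0.256] pointing down, gripper open.
Joint ranges: [-2.89, 2.89], [-0.75, 2.08], [0.22, 2.7], [-1.18, 4.32], [0.11, 2.71], [-2.7, 2.7]. Speed limits (rad/s): [2.57, 2.57, 3.14, 3.14, 3.14, 3.14].

## Interface

Orientations are given as a unit quaternion [w, x, y, z].
In Python, from rig import manip gives the robot as it stands. The module is installed in compiled form; this text tells all that it offers.
- The arm moves only by the tool send_rows, never from a script. Its argument "plan" is a list of rows, each an object with "linear": the shift along the tool's x, y, z in m, a list of three; "delta_rot": the turn, a rotation vector about the tool's x, y, z in degrees, a list of three; "fingers": the finger opening in m, from 0 to 0.0854. A call has 1 to 12 rows; each row shifts and turns the pose as measured when the row begins, along the tool's axes as they then stand; what a row does not reach is not made up. A row lasts 1/12 s, in which the tool goes at most 41.7 mm and 7.16 degrees, less where a joint would pass 70% of its speed; a pose out of reach is approached as far as the arm can. A call with a gripper value outside its range is refused whole. The fingers move at their own pace and stop on an object; "force" is the grip in N (left out, the last holds). Time passes only in rows, so rows that do not move let the fingers close. It gives the time, the measured TCP pose, the force and the opening at its end, in the units of the state.
- manip.get_state(): the state, without advancing time (a new reading comes with each control period).
- manip.get_image(name): name is "scene" or "top"; returns the picture (420x560x3 uint8, red, green, blue); there is no depth.
- manip.camera_info(name): a dict with "K" (3x3 intrinsics, pixels), "rvec" (rotation vector, rad) and "tvec" (3), from world to camera coordinates, as OpenCV has them. Camera axes: x right, y down, z forward; pixel columns grow to the right and rows downward; lengths in m; the calibration is good to about 2 mm. A picture is of the moment at which its call begins. camera_info takes no time and is no camera call.
- manip.sign_off(): hands the job in, once; it reports no verdict.
Trained networks look in the newest picture that a camera, given by its name, has taken for a name from the list of things; names that differ only in an ending like _2 or _b are one class to them, and where a whole thing is asked for, a point or a joint stands for the part that bears it (a point fixed in the world has none). Each returns a list of dicts, best first, with "p" (0 to 1); they miss things now and then, are a little off and sometimes report something else, mostly with a low value. They report only what shows in the picture. A call takes as long as a camera call.
- manip.find_in(thing, camera): "extent" ([left, top, right, bottom] in pixels, round what is visible of it).
- manip.masks_of(thing, camera): "pixels" (420x560 bool, what is visible of it) and "extent" ([left, top, right, bottom] in pixels, round what is visible of it).
The state is a dict: "clock": time; "qpos": joint angles; "qd": joint speeds; "effort": joint torques, N m; "position": TCP position; "ee_rot": TCP orientation; "contact_force": force on the tool from outside, world axes, zero at the start; "moment": the same for the moment, N m; "width": finger opening in m.
Only numpy, scipy, OpenCV 4.12 (cv2) and the standard library are available. Lean on these libraries where they do the work, as an engineer would, in place of code of your own. Each camera call takes 0.05 s, during which the arm holds its last target. There are 200 camera calls.

## Working session

There is one attempt and no reset: what is moved stays moved. The work goes in short steps, Python scripts to look and compute and a tool call to move; the robot and the scene stay as the last step left them, time stands still between calls to the robot, and variables do not carry over. Pictures are saved under pics/ and viewed, about 8 in all and at most 12, crops included, and the job is handed in when it is done.

Besides the shell and the picture viewer there is one more tool, called after "Request:" as name([rows], argument=value, ...), one row to a line, values as JSON. send_rows: Moves the arm, as the interface text tells. Its arguments: {"type":"object","properties":{"plan":{"type":"array","items":{"type":"object","properties":{"linear":{"type":"array","items":{"type":"number"}},"delta_rot":{"type":"array","items":{"type":"number"}},"fingers":{"type":"number"}}}},"force":{"type":"number"}},"required":["plan"]}

```bash
mkdir -p pics; cat > h.py <<'E'
import numpy as np, cv2
from rig import manip
def cam(n):
    c=manip.camera_info(n); return np.array(c["K"],float),np.array(c["rvec"],float),np.array(c["tvec"],float)
def proj(P,n):
    K,r,t=cam(n); return cv2.projectPoints(np.array(P,float).reshape(-1,3),r,t,K,None)[0].reshape(-1,2)
def ray(uv,n,z):
    K,r,t=cam(n); R=cv2.Rodrigues(r)[0]; C=-R.T@t.ravel()
    d=R.T@np.linalg.inv(K)@np.array([uv[0],uv[1],1.]); return C+d*(z-C[2])/d[2]
def snap(n,f):
    im=manip.get_image(n); cv2.imwrite(f"pics/{f}.png",im[:,:,::-1]); return im
E
python3 - <<'E'
from h import *
a=snap("scene","s0");b=snap("top","t0")
cv2.imwrite("pics/t0b.png",cv2.resize(b[:,:,::-1],(800,600)))
for n in("scene","top"):
    K,r,t=cam(n);R=cv2.Rodrigues(r)[0];print(n,K[0,0],-R.T@t.ravel())
    for th in("carriage","lever_pad","lock_axis","bed","chuck_key","blank","wrench"):
        print(th,[(np.round(d["extent"]),round(d["p"],2)) for d in manip.find_in(th,n)[:2]])
print(manip.get_state())
E
```

```text
scene 413.6088947530787 [1.19986425 0.37361264 1.12004638]
carriage [(array([226., 193., 292., 250.]), 0.86)]
lever_pad [(array([231., 200., 251., 215.]), 0.73)]
lock_axis [(array([230., 198., 253., 214.]), 0.51)]
bed [(array([212., 196., 339., 264.]), 0.95), (array([221., 191., 295., 248.]), 0.62)]
chuck_key [(array([246., 187., 253., 198.]), 0.74), (array([292., 196., 316., 215.]), 0.71)]
blank [(array([244., 189., 254., 199.]), 0.65)]
wrench [(array([254., 259., 299., 286.]), 0.83)]
top 393.86749538699877 [ 0.4153955  -0.020743    1.25614835]
carriage [(array([256., 171., 330., 226.]), 0.74)]
lever_pad [(array([303., 182., 321., 201.]), 0.54)]
lock_axis [(array([300., 185., 325., 201.]), 0.6)]
bed [(array([214., 168., 337., 241.]), 0.88)]
chuck_key [(array([253., 243., 284., 268.]), 0.74), (array([258., 172., 334., 228.]), 0.7)]
blank [(array([322., 231., 333., 240.]), 0.53), (array([106., 233., 139., 255.]), 0.5)]
wrench [(array([236., 160., 280., 173.]), 0.58)]
{'clock': 0.8, 'qpos': array([-1.32801814e+00,  2.75859342e-01,  1.50485617e+00, -7.59203278e-07,
        1.36072047e+00, -1.21025852e-01]), 'qd': array([ 2.02601439e-04,  3.15301550e-04,  4.90127394e-04, -5.87690063e-05,
       -2.90533413e-04, -1.50694081e-03]), 'effort': array([ 1.79331801e-03, -4.16585147e+01, -2.46088153e+01, -3.05493222e-04,
       -5.66123515e-05,  1.58012654e-06]), 'position': array([ 0.20459382, -0.53741257,  0.25636872]), 'ee_rot': array([ 5.21971809e-05,  8.23356545e-01, -5.67524444e-01,  5.84130173e-05]), 'contact_force': array([-0.56078177, -0.53913993,  0.12546905]), 'moment': array([-0.03732832, -0.04037277, -0.02635362]), 'width': 0.08561830719807635}
```

View pics/t0b.png

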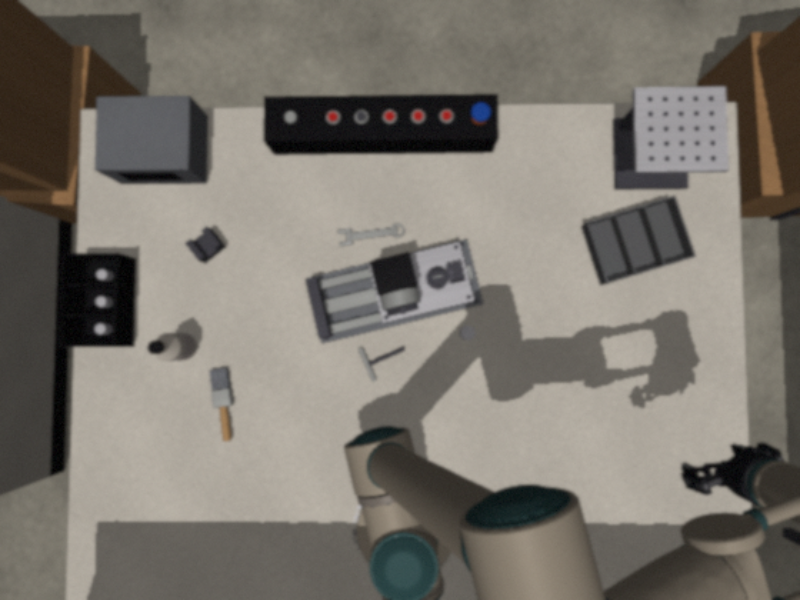

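View pics/s0.png

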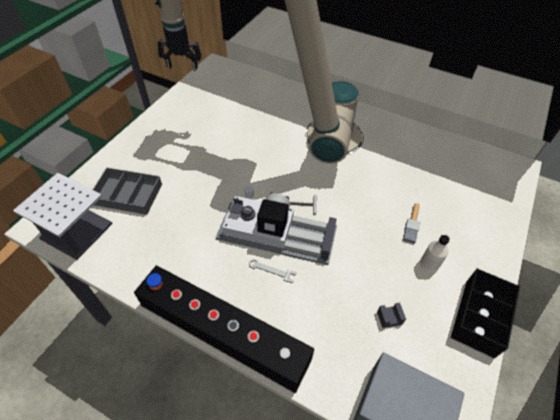

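The top picture shows the bed at about (310–480, 240–340 in the 800x600 view), with the stop on the left (+y). The carriage is on the right, with lever and stud at about (440–460, 272). The blank stands just below the bed's right end, the chuck key lies below it, and the wrench above. The scene view agrees. Next I'll zoom in.

```bash
python3 - <<'E'
import cv2
for f,(x,y,w,h) in {"t0":(205,155,140,100),"s0":(205,180,140,100)}.items():
    im=cv2.imread(f"pics/{f}.png")[y:y+h,x:x+w]
    im=cv2.resize(im,None,fx=5.6,fy=5.6,interpolation=cv2.INTER_CUBIC)
    for k in range(0,w,20): cv2.putText(im,str(x+k),(int((k+.5)*5.6),10),0,.35,(0,0,255)); cv2.line(im,(int((k+.5)*5.6),12),(int((k+.5)*5.6),20),(0,0,255))
    for k in range(0,h,20): cv2.putText(im,str(y+k),(0,int((k+.5)*5.6)),0,.35,(0,0,255)); cv2.line(im,(22,int((k+.5)*5.6)),(30,int((k+.5)*5.6)),(0,0,255))
    cv2.imwrite(f"pics/{f}z.png",im)
E
```

```text
(no output)
```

View pics/t0z.png

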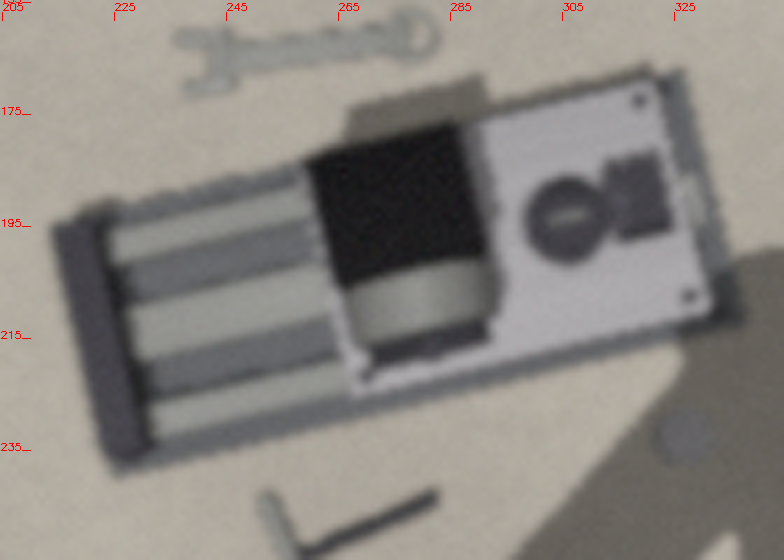

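View pics/s0z.png

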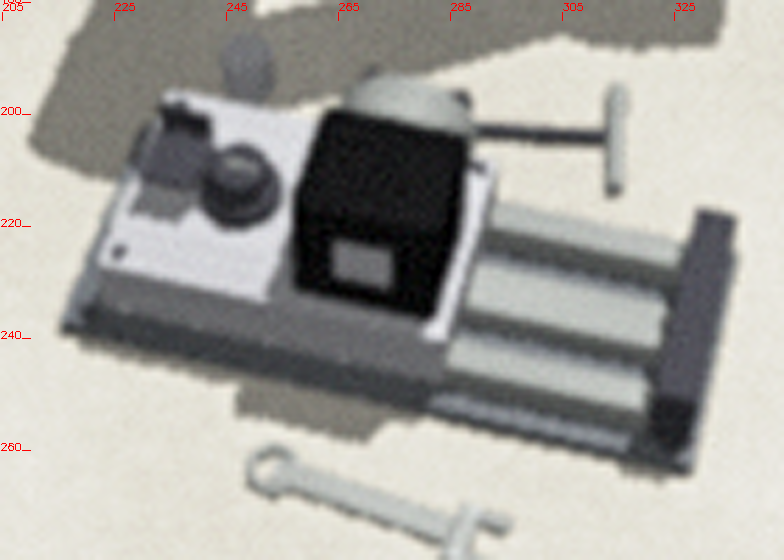

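Both crops are clear: the carriage is at the -y end of the slideway, the lever is open (pointing to -y), and the blank sits near the -x/-y corner. I'll fit the bed pose from corners picked in both views.

```bash
cat > fit.py <<'E'
from h import *
from scipy.optimize import least_squares
# (x,y-base,y-off,z) base: 'b' bed,'e' carriage end,'i' stop inner ; mm ; crop pixel
T=[((75,'b',-160,12),(683,70)),((-75,'b',-160,12),(743,320)),((-75,'b',210,12),(120,472)),((65,'b',210,62),(52,225)),((-65,'b',210,62),(113,460)),
((65,'i',0,62),(103,217)),((65,'e',0,65),(652,80)),((-65,'e',0,65),(712,307)),((-65,'e',200,65),(355,395)),((65,'e',200,65),(308,163)),((0,'e',65,95),(566,217))]
S=[((75,'b',-160,12),(66,332)),((75,'b',210,12),(690,472)),((65,'e',0,65),(98,264)),((-65,'e',0,65),(172,92)),((65,'e',200,65),(440,338)),
((-65,'b',210,62),(735,215)),((-65,'i',0,62),(700,210)),((65,'i',0,62),(652,388)),((65,'b',210,62),(688,398)),((0,'e',65,95),(240,168))]
def pts(L,p):
    x,y,a,e,i=p; o=[]
    for (bx,k,off,z),_ in L:
        by={'b':0,'e':e,'i':i}[k]+off/1e3; bx/=1e3
        o.append((x+bx*np.cos(a)-by*np.sin(a),y+bx*np.sin(a)+by*np.cos(a),z/1e3))
    return o
uv=lambda L,x0,y0:np.array([(x0+X/5.6-.5,y0+Y/5.6-.5) for _,(X,Y) in L])
f=lambda p:np.concatenate([(proj(pts(T,p),"top")-uv(T,205,155)).ravel(),(proj(pts(S,p),"scene")-uv(S,205,180)).ravel()])
r=least_squares(f,[.5,0,.2,-.15,.18],loss="soft_l1",x_scale=[.1,.1,.1,.1,.1])
print(np.round(r.x,4),"joint",r.x[4]-r.x[3]-.2); print(np.round(f(r.x).reshape(-1,2),1).tolist())
x,y,a,e,i=r.x
W=lambda bx,by:(round(x+bx*np.cos(a)-by*np.sin(a),4),round(y+bx*np.sin(a)+by*np.cos(a),4))
print("end",W(0,e),"home end",W(0,i-.2),"axis home",W(0,i-.135),"pad home",W(0,i-.173))
print("blank",ray((326.5,232),"top",.035)[:2],ray((248,191),"scene",.035)[:2])
E
python3 fit.py
```

```text
[ 0.5311 -0.0059  0.2379 -0.1309  0.1844] joint 0.11530242554859876
[[1.4, -0.9], [2.2, 0.1], [-0.3, 0.8], [-1.2, 0.4], [-2.4, -0.2], [-2.2, -0.1], [0.1, -0.4], [-0.2, 0.4], [-0.6, 0.4], [-2.3, 0.4], [0.3, -0.3], [-3.3, -2.1], [-1.0, -0.9], [-0.9, 0.0], [-1.0, -0.5], [0.4, 0.9], [0.7, -0.1], [-1.0, -0.9], [-0.2, 0.9], [1.8, 1.0], [-0.5, -0.4]]
end (np.float64(0.562), np.float64(-0.1331)) home end (np.float64(0.5348), np.float64(-0.021)) axis home (np.float64(0.5195), np.float64(0.0421)) pad home (np.float64(0.5284), np.float64(0.0052))
blank [ 0.43191373 -0.13564667] [ 0.43949237 -0.13240043]
```

```bash
sed -i "s/('b',210,62)/X/; s/'b',210,62/'o',0,62/g; s/x,y,a,e,i=p/x,y,a,e,i,o_=p/; s/'i':i}/'i':i,'o':o_}/; s/-.15,.18\]/-.15,.18,.2]/; s/x_scale=\[.1,/x_scale=[.1,.1,/; s/x,y,a,e,i=r.x/x,y,a,e,i,_=r.x/" fit.py; python3 fit.py
```

```text
[ 0.5299 -0.0011  0.2378 -0.1359  0.1795  0.2004] joint 0.11530579373938421
[[-0.1, -0.6], [0.7, 0.5], [-1.8, 1.2], [0.3, 0.1], [-0.9, -0.5], [-2.2, -0.1], [0.1, -0.4], [-0.2, 0.4], [-0.6, 0.4], [-2.2, 0.4], [0.3, -0.3], [-1.8, -1.8], [0.6, -0.6], [-0.9, 0.0], [-1.0, -0.5], [0.4, 0.9], [-0.8, -0.4], [-1.0, -0.9], [-0.2, 0.9], [0.2, 0.7], [-0.5, -0.4]]
end (np.float64(0.5619), np.float64(-0.1331)) home end (np.float64(0.5348), np.float64(-0.021)) axis home (np.float64(0.5194), np.float64(0.0421)) pad home (np.float64(0.5284), np.float64(0.0052))
blank [ 0.43191373 -0.13564667] [ 0.43949237 -0.13240043]
```

```bash
cat >> h.py <<'E'
from scipy.spatial.transform import Rotation as Ro
A=0.2378
def bed(w): # world xy -> bed axes about carriage end start (x along bed x, y along bed y from home end)
    d=np.array(w)[:2]-[0.5348,-0.021]; return np.array([d[0]*np.cos(A)+d[1]*np.sin(A),-d[0]*np.sin(A)+d[1]*np.cos(A)])
def to(P,yaw):
    s=manip.get_state(); q=s["ee_rot"]; R=Ro.from_quat([q[1],q[2],q[3],q[0]])
    D=Ro.from_euler("z",yaw)*Ro.from_euler("x",np.pi)
    print("t",s["clock"],"lin(mm)",np.round(R.inv().apply(np.array(P)-s["position"])*1e3,1),"rot",np.round((R.inv()*D).as_rotvec(degrees=True),2),"F",np.round(s["contact_force"],1),"bed",np.round(bed(s["position"])*1e3,1),"z",s["position"][2],"q6",s["qpos"][5])
E
python3 -c "
from h import *
print(manip.tips_ahead); to([.5714,-.172,.2],A)"
```

```text
0.025
t 0.8 lin(mm) [-211.  -472.8   56.3] rot [ 1.000e-02 -1.000e-02 -8.278e+01] F [-0.6 -0.5  0.1] bed [-442.6 -424.1] z 0.2563687202019713 q6 -0.12102585186564946
```

Request:
send_rows([
  {"delta_rot": [0, 0, -6.9], "linear": [0, 0, 0], "fingers": 0},
  {"delta_rot": [0, 0, -6.9], "linear": [0, 0, 0], "fingers": 0},
  {"delta_rot": [0, 0, -6.9], "linear": [0, 0, 0], "fingers": 0},
  {"delta_rot": [0, 0, -6.9], "linear": [0, 0, 0], "fingers": 0},
  {"delta_rot": [0, 0, -6.9], "linear": [0, 0, 0], "fingers": 0},
  {"delta_rot": [0, 0, -6.9], "linear": [0, 0, 0], "fingers": 0},
  {"delta_rot": [0, 0, -6.9], "linear": [0, 0, 0], "fingers": 0},
  {"delta_rot": [0, 0, -6.9], "linear": [0, 0, 0], "fingers": 0},
  {"delta_rot": [0, 0, -6.9], "linear": [0, 0, 0], "fingers": 0},
  {"delta_rot": [0, 0, -6.9], "linear": [0, 0, 0], "fingers": 0},
  {"delta_rot": [0, 0, -6.9], "linear": [0, 0, 0], "fingers": 0},
  {"delta_rot": [0, 0, -6.9], "linear": [0, 0, 0], "fingers": 0},
], force=60)

```text
clock: 1.8
position: [0.2046, -0.5374, 0.2566]
ee_rot: [0.0, 0.989, 0.145, 0.0]
contact_force: [-0.6, 0.0, -0.6]
width: -0.0
```

```bash
python3 -c "
from h import *
to([.5714,-.172,.2],A);print(manip.get_state()['width'])"
```

```text
t 1.8 lin(mm) [ 456.5 -244.4   56.4] rot [0.03 0.   3.1 ] F [-0.6  0.  -0.6] bed [-442.6 -424.1] z 0.2565530694959346 q6 -1.6199493217328624
-1.965635506438653e-05
```

Request:
send_rows([
  {"delta_rot": [0, 0, 1.5], "linear": [0.033, -0.018, 0.004], "fingers": 0},
  {"delta_rot": [0, 0, 1], "linear": [0.033, -0.018, 0.004], "fingers": 0},
  {"delta_rot": [0, 0, 0], "linear": [0.033, -0.018, 0.004], "fingers": 0},
  {"delta_rot": [0, 0, 0], "linear": [0.033, -0.018, 0.004], "fingers": 0},
  {"delta_rot": [0, 0, 0], "linear": [0.033, -0.018, 0.004], "fingers": 0},
  {"delta_rot": [0, 0, 0], "linear": [0.033, -0.018, 0.004], "fingers": 0},
  {"delta_rot": [0, 0, 0], "linear": [0.033, -0.018, 0.004], "fingers": 0},
  {"delta_rot": [0, 0, 0], "linear": [0.033, -0.018, 0.004], "fingers": 0},
  {"delta_rot": [0, 0, 0], "linear": [0.033, -0.018, 0.004], "fingers": 0},
  {"delta_rot": [0, 0, 0], "linear": [0.033, -0.018, 0.004], "fingers": 0},
  {"delta_rot": [0, 0, 0], "linear": [0.033, -0.018, 0.004], "fingers": 0},
  {"delta_rot": [0, 0, 0], "linear": [0.033, -0.018, 0.004], "fingers": 0},
])

```text
clock: 2.8
position: [0.5428, -0.2251, 0.206]
ee_rot: [0.006, 0.993, 0.119, 0.0]
contact_force: [-0.0, -1.0, -0.3]
width: 0.0001
```

```bash
python3 -c "
from h import *
to([.5714,-.172,.07],A)"
```

```text
t 2.8 lin(mm) [ 40.5 -46.5 135.4] rot [ 0.68  0.07 -0.01] F [-0.  -1.  -0.3] bed [ -40.4 -200.2] z 0.20595803740314753 q6 -0.7403377562443654
```

Request:
send_rows([
  {"delta_rot": [0.3, 0, 0], "linear": [0.014, -0.015, 0.01], "fingers": 0},
  {"delta_rot": [0.3, 0, 0], "linear": [0.013, -0.015, 0.02], "fingers": 0},
  {"delta_rot": [0, 0, 0], "linear": [0.012, -0.014, 0.025], "fingers": 0},
  {"delta_rot": [0, 0, 0], "linear": [0, 0, 0.025], "fingers": 0},
  {"delta_rot": [0, 0, 0], "linear": [0, 0, 0.025], "fingers": 0},
  {"delta_rot": [0, 0, 0], "linear": [0, 0, 0.015], "fingers": 0},
  {"delta_rot": [0, 0, 0], "linear": [0, 0, 0], "fingers": 0},
])

```text
clock: 3.38
position: [0.5819, -0.1627, 0.0823]
ee_rot: [0.001, 0.992, 0.125, 0.005]
contact_force: [-0.4, -0.3, -0.7]
width: 0.0
```

```bash
python3 -c "
from h import *
to([.5714,-.172,.07],A)"
```

```text
t 3.3833 lin(mm) [-12.6   6.4  12.2] rot [ 0.22 -0.51  0.69] F [-0.4 -0.3 -0.7] bed [  12.4 -148.8] z 0.08228392234289593 q6 -0.6403051381842803
```

Request:
send_rows([
  {"delta_rot": [0.2, -0.5, 0.6], "linear": [-0.011, 0, 0.01], "fingers": 0},
  {"delta_rot": [0, 0, 0], "linear": [0, 0, 0], "fingers": 0},
  {"delta_rot": [0, 0, 0], "linear": [0, 0, 0], "fingers": 0},
])

```text
clock: 3.63
position: [0.5721, -0.1655, 0.0725]
ee_rot: [0.0, 0.993, 0.119, 0.0]
contact_force: [1.1, 0.4, -0.1]
width: 0.0001
```

```bash
python3 -c "
from h import *
to([.5375,-.0317,.07],A)"
```

```text
t 3.6333 lin(mm) [  -1.9 -138.2    2.5] rot [ 0.02 -0.03  0.1 ] F [ 1.1  0.4 -0.1] bed [   2.2 -149.2] z 0.07254313419155076 q6 -0.6380055448614138
```

Request:
send_rows([
  {"delta_rot": [0, 0, 0], "linear": [-0.001, -0.009, 0.001], "fingers": 0},
  {"delta_rot": [0, 0, 0], "linear": [-0.001, -0.009, 0.001], "fingers": 0},
  {"delta_rot": [0, 0, 0], "linear": [0, -0.009, 0], "fingers": 0},
  {"delta_rot": [0, 0, 0], "linear": [0, -0.009, 0], "fingers": 0},
  {"delta_rot": [0, 0, 0], "linear": [0, -0.009, 0], "fingers": 0},
  {"delta_rot": [0, 0, 0], "linear": [0, -0.009, 0], "fingers": 0},
  {"delta_rot": [0, 0, 0], "linear": [0, -0.009, 0], "fingers": 0},
  {"delta_rot": [0, 0, 0], "linear": [0, -0.009, 0], "fingers": 0},
  {"delta_rot": [0, 0, 0], "linear": [0, -0.009, 0], "fingers": 0},
  {"delta_rot": [0, 0, 0], "linear": [0, -0.009, 0], "fingers": 0},
  {"delta_rot": [0, 0, 0], "linear": [0, -0.009, 0], "fingers": 0},
  {"delta_rot": [0, 0, 0], "linear": [0, -0.004, 0], "fingers": 0},
])

```text
clock: 4.63
position: [0.5505, -0.0716, 0.077]
ee_rot: [0.019, 0.992, 0.126, 0.01]
contact_force: [-0.7, -3.0, -1.5]
width: -0.0001
```

```bash
python3 -c "
from h import *
to([.5375,-.0317,.07],A)"
```

```text
t 4.6333 lin(mm) [ -2.8 -42.1   5.3] rot [ 2.26 -0.85  0.85] F [-0.7 -3.  -1.5] bed [  3.4 -52.9] z 0.07696681901675344 q6 -0.467979098895092
```

Request:
send_rows([
  {"delta_rot": [1, -0.4, 0.4], "linear": [-0.001, -0.006, 0.003], "fingers": 0},
  {"delta_rot": [0.6, -0.2, 0.2], "linear": [-0.001, -0.006, 0.002], "fingers": 0},
  {"delta_rot": [0.3, 0, 0], "linear": [0, -0.006, 0.001], "fingers": 0},
  {"delta_rot": [0.3, 0, 0], "linear": [0, -0.005, 0], "fingers": 0},
  {"delta_rot": [0, 0, 0], "linear": [0, -0.005, 0], "fingers": 0},
  {"delta_rot": [0, 0, 0], "linear": [0, -0.004, 0], "fingers": 0},
])

```text
clock: 5.13
position: [0.5439, -0.0419, 0.0745]
ee_rot: [0.005, 0.992, 0.123, 0.007]
contact_force: [0.3, -3.6, -0.8]
width: -0.0002
```

```bash
python3 -c "
from h import *
to([.5375,-.0317,.07],A)"
```

```text
t 5.1333 lin(mm) [ -3.8 -11.5   4.3] rot [ 0.65 -0.74  0.51] F [ 0.3 -3.6 -0.8] bed [  4.  -22.4] z 0.07449704139666698 q6 -0.44449853739565254
```

Request:
send_rows([
  {"delta_rot": [0.4, -0.4, 0.3], "linear": [-0.001, -0.004, 0.001], "fingers": 0},
  {"delta_rot": [0.2, -0.2, 0], "linear": [0, -0.004, 0.001], "fingers": 0},
  {"delta_rot": [0, 0, 0], "linear": [0, -0.003, 0], "fingers": 0},
  {"delta_rot": [0, 0, 0], "linear": [0, -0.003, 0], "fingers": 0},
])

```text
clock: 5.47
position: [0.5413, -0.0293, 0.0736]
ee_rot: [0.003, 0.993, 0.122, 0.003]
contact_force: [1.9, -17.4, -2.2]
width: -0.0002
```

```bash
python3 -c "
from h import *
to([.5375,-.0317,.07],A)"
```

```text
t 5.4667 lin(mm) [-4.3  1.4  3.5] rot [ 0.36 -0.28  0.35] F [  1.9 -17.4  -2.2] bed [ 4.3 -9.5] z 0.07356001204164385 q6 -0.4208807062766377
```

Request:
send_rows([
  {"delta_rot": [0, 0, 0], "linear": [0, -0.002, 0], "fingers": 0},
  {"delta_rot": [0, 0, 0], "linear": [0, -0.002, 0], "fingers": 0},
  {"delta_rot": [0, 0, 0], "linear": [0, -0.002, 0], "fingers": 0},
  {"delta_rot": [0, 0, 0], "linear": [0, -0.001, 0], "fingers": 0},
])

```text
clock: 5.8
position: [0.5413, -0.0292, 0.0737]
ee_rot: [0.011, 0.992, 0.125, 0.003]
contact_force: [1.3, -4.7, 1.6]
width: 0.0
```

```bash
python3 -c "
from h import *
to([.5375,-.0317,.07],A)"
```

```text
t 5.8 lin(mm) [-4.3  1.4  3.7] rot [ 1.26 -0.24  0.75] F [ 1.3 -4.7  1.6] bed [ 4.3 -9.5] z 0.07365907142663773 q6 -0.40684977622502827
```

Request:
send_rows([
  {"delta_rot": [0, 0, 0], "linear": [0, 0.01, 0], "fingers": 0},
  {"delta_rot": [0.5, 0, 0.3], "linear": [0, 0.02, 0], "fingers": 0},
  {"delta_rot": [0.5, 0, 0.3], "linear": [0, 0.025, -0.01], "fingers": 0},
  {"delta_rot": [0, 0, 0], "linear": [0, 0.02, -0.025], "fingers": 0},
  {"delta_rot": [0, 0, 0], "linear": [0, 0, -0.025], "fingers": 0},
  {"delta_rot": [0, 0, 0], "linear": [0, 0, -0.02], "fingers": 0},
  {"delta_rot": [0, 0, 0], "linear": [0, 0, 0], "fingers": 0},
  {"delta_rot": [0, 0, 0], "linear": [0, 0, 0], "fingers": 0},
])

```text
clock: 6.47
position: [0.5546, -0.0982, 0.1523]
ee_rot: [-0.009, 0.993, 0.118, -0.005]
contact_force: [-0.5, -0.2, 0.1]
width: 0.0005
```

```bash
cat > look.py <<'E'
from h import *
import sys
n=sys.argv[1]; outs=[]
a=float(sys.argv[2]) if len(sys.argv)>2 else 0
for c in("top","scene"):
    im=snap(c,n+c)[:,:,::-1]
    for th in("lever_pad","lock_axis","carriage"): print(c,th,[(np.round(d["extent"],1),round(d["p"],2)) for d in manip.find_in(th,c)[:1]])
    ax=np.array([.5194,.0421]); 
    pad=lambda x,y,z:[*(ax+Ro.from_euler("z",A-a).as_matrix()[:2,:2]@np.array([x,y-.038])),z]
    P=[[*ax,.095],pad(-.0185,-.016,.093),pad(.0205,-.016,.093),pad(.0205,.016,.093),pad(-.0185,.016,.093),pad(-.0185,-.016,.109),pad(-.0185,.016,.109)]
    uv=proj(P,c); x,y=np.round(uv[0]).astype(int)-[35,35]
    cr=cv2.resize(im[y:y+70,x:x+70],None,fx=5.7,fy=5.7,interpolation=cv2.INTER_CUBIC)
    for p in uv: cv2.circle(cr,tuple(np.round((p-[x,y]+.5)*5.7).astype(int)),2,(0,0,255),-1)
    print(np.round(uv,1).tolist()); outs.append(cr)
cv2.imwrite(f"pics/{n}.png",np.hstack(outs))
E
python3 look.py l1; python3 -c "
from h import *
to([.5284,.0052,.13],A)"
```

```text
top lever_pad [(array([265.2, 191.1, 286.7, 212.8]), 0.74)]
top lock_axis [(array([263.1, 193.5, 286.4, 210.2]), 0.69)]
top carriage [(array([218.2, 179.3, 291.7, 234.7]), 0.92)]
[[268.0, 202.2], [287.2, 204.0], [284.1, 191.3], [273.6, 193.9], [276.7, 206.6], [287.2, 203.6], [276.6, 206.2]]
scene lever_pad [(array([216.3, 205.4, 336.6, 265.5]), 0.58)]
scene lock_axis [(array([267.1, 207. , 285.7, 220.9]), 0.83)]
scene carriage [(array([259.8, 200.8, 328. , 254.6]), 0.56)]
[[282.7, 216.9], [267.4, 209.0], [264.0, 218.7], [274.1, 220.9], [277.3, 211.1], [267.3, 205.9], [277.3, 208.0]]
t 6.8667 lin(mm) [  -0.7 -106.2   23.6] rot [-1.11  0.54 -0.02] F [-0.6 -0.2 -0.1] bed [  0.9 -79.7] z 0.15152495577894476 q6 -0.5490884502631996
```

View pics/l1.png

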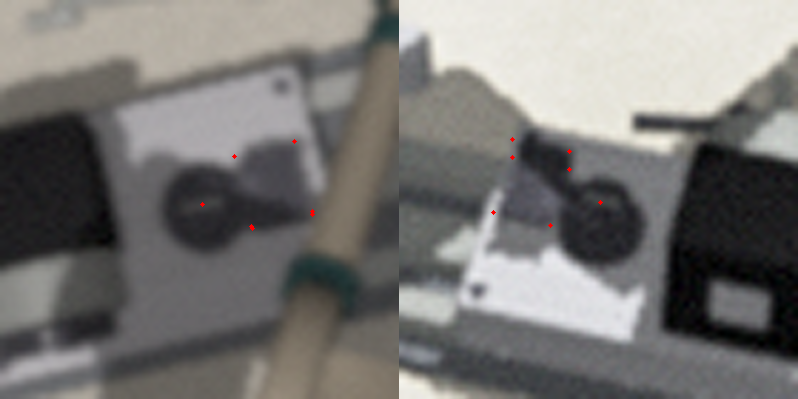

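The top view shows the stud head on its predicted dot, with the pad and flange within about 1 px of prediction in both views. The lever is still open and the carriage is home. I'll move over the pad.

Request:
send_rows([
  {"delta_rot": [-0.6, 0.3, 0], "linear": [0, -0.012, -0.004], "fingers": 0},
  {"delta_rot": [-0.5, 0.2, 0], "linear": [0, -0.02, -0.002], "fingers": 0},
  {"delta_rot": [0, 0, 0], "linear": [0, -0.025, 0], "fingers": 0},
  {"delta_rot": [0, 0, 0], "linear": [0, -0.02, 0], "fingers": 0},
  {"delta_rot": [0, 0, 0], "linear": [0, -0.012, 0], "fingers": 0},
  {"delta_rot": [0, 0, 0], "linear": [0, 0, 0], "fingers": 0},
  {"delta_rot": [0, 0, 0], "linear": [0, 0, 0], "fingers": 0},
  {"delta_rot": [0, 0, 0], "linear": [0, 0, 0], "fingers": 0},
])

```text
clock: 7.53
position: [0.5325, -0.0095, 0.1551]
ee_rot: [0.0, 0.993, 0.118, -0.002]
contact_force: [-0.3, -0.2, -0.3]
width: -0.0001
```

```bash
python3 -c "
from h import *
to([.530,.0065,.13],A)"
```

```text
t 7.5333 lin(mm) [  1.4 -16.1  25.1] rot [ 0.02  0.23 -0.03] F [-0.3 -0.2 -0.3] bed [ 0.5 11.7] z 0.15513942222349128 q6 -0.38361993546089224
```

Request:
send_rows([
  {"delta_rot": [0, 0, 0], "linear": [0.001, -0.008, 0], "fingers": 0},
  {"delta_rot": [0, 0, 0], "linear": [0.001, -0.007, 0], "fingers": 0},
  {"delta_rot": [0, 0, 0], "linear": [0, 0, 0], "fingers": 0},
  {"delta_rot": [0, 0, 0], "linear": [0, 0, 0], "fingers": 0},
])

```text
clock: 7.87
position: [0.5322, 0.0043, 0.1549]
ee_rot: [0.001, 0.993, 0.117, -0.002]
contact_force: [0.1, -0.6, 0.2]
width: -0.0001
```

```bash
python3 -c "
from h import *
to([.530,.0065,.123],A)"
```

```text
t 7.8667 lin(mm) [-1.5 -2.7 31.9] rot [ 0.08  0.2  -0.21] F [ 0.1 -0.6  0.2] bed [ 3.4 25.2] z 0.15490055213542722 q6 -0.3538188159205897
```

Request:
send_rows([
  {"delta_rot": [0, 0, 0], "linear": [-0.001, -0.003, 0.01], "fingers": 0},
  {"delta_rot": [0, 0, 0], "linear": [0, 0, 0.01], "fingers": 0},
  {"delta_rot": [0, 0, 0], "linear": [0, 0, 0.007], "fingers": 0},
  {"delta_rot": [0, 0, 0], "linear": [0, 0, 0], "fingers": 0},
  {"delta_rot": [0, 0, 0], "linear": [0, 0, 0], "fingers": 0},
])

```text
clock: 8.28
position: [0.5314, 0.0058, 0.1264]
ee_rot: [0.002, 0.993, 0.116, -0.001]
contact_force: [0.3, -0.2, -0.3]
width: -0.0002
```

```bash
python3 -c "
from h import *
to([.530,.0065,.109],A)"; python3 look.py l2
```

```text
t 8.2833 lin(mm) [-1.2 -1.1 17.4] rot [ 0.16  0.14 -0.25] F [ 0.3 -0.2 -0.3] bed [ 3.  26.8] z 0.12643852808397907 q6 -0.34925730671540633
top lever_pad [(array([250.1, 243.3, 282.9, 249.9]), 0.24)]
top lock_axis []
top carriage [(array([217.8, 189.5, 294.2, 234.1]), 0.66)]
[[268.0, 202.2], [287.2, 204.0], [284.1, 191.3], [273.6, 193.9], [276.7, 206.6], [287.2, 203.6], [276.6, 206.2]]
scene lever_pad [(array([263.6, 209.5, 288.6, 225.6]), 0.72)]
scene lock_axis [(array([264.8, 207. , 285.8, 222.3]), 0.76)]
scene carriage [(array([260.9, 199.2, 327.2, 256.2]), 0.92)]
[[282.7, 216.9], [267.4, 209.0], [264.0, 218.7], [274.1, 220.9], [277.3, 211.1], [267.3, 205.9], [277.3, 208.0]]
```

View pics/l2.png

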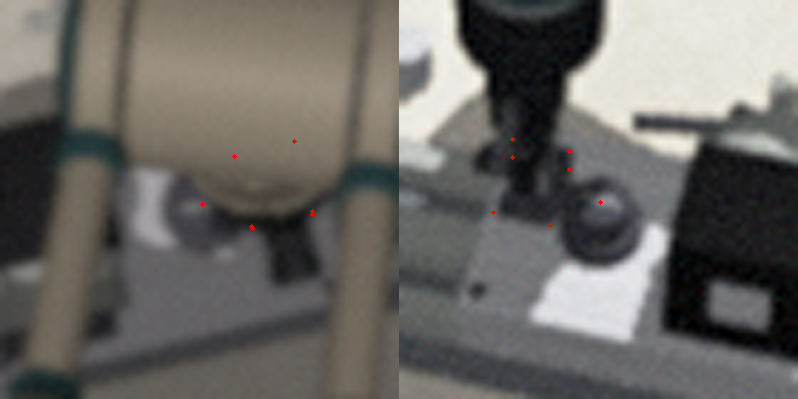

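The scene view shows the fingertips just above the pad (tips around 525,195 in the crop), between the flange and the free edge. Top is hidden by the arm. I'll press down.

Request:
send_rows([
  {"delta_rot": [0, 0, 0], "linear": [-0.001, -0.001, 0.005], "fingers": 0},
  {"delta_rot": [0, 0, 0], "linear": [0, 0, 0.005], "fingers": 0},
  {"delta_rot": [0, 0, 0], "linear": [0, 0, 0.003], "fingers": 0},
  {"delta_rot": [0, 0, 0], "linear": [0, 0, 0.003], "fingers": 0},
])

```text
clock: 9.02
position: [0.5319, 0.0063, 0.1125]
ee_rot: [0.003, 0.993, 0.117, 0.002]
contact_force: [-1.4, 0.5, 8.5]
width: -0.0
```

```bash
python3 -c "
from h import *
to([.530,.0065,.109],A)"
```

```text
t 9.0167 lin(mm) [-1.9 -0.7  3.4] rot [ 0.31 -0.19 -0.22] F [-1.4  0.5  8.5] bed [ 3.7 27.2] z 0.11245161211279764 q6 -0.3478540720453599
```

Request:
send_rows([
  {"delta_rot": [0, 0, 0], "linear": [0, 0, 0.003], "fingers": 0},
  {"delta_rot": [0, 0, 0], "linear": [0, 0, 0.003], "fingers": 0},
  {"delta_rot": [0, 0, 0], "linear": [0, 0, 0.002], "fingers": 0},
])

```text
clock: 9.27
position: [0.5331, 0.0061, 0.1072]
ee_rot: [0.003, 0.993, 0.117, 0.004]
contact_force: [-4.5, -0.8, 18.7]
width: -0.0001
```

```bash
python3 -c "
from h import *
to([.530,.0065,.109],A)"
```

```text
t 9.2667 lin(mm) [-2.9 -1.1 -1.8] rot [ 0.4  -0.39 -0.18] F [-4.5 -0.8 18.7] bed [ 4.8 26.7] z 0.10724070671811645 q6 -0.3481296165773388
```

```bash
cat > sw.py <<'E'
from h import *
import sys
s=manip.get_state(); p=s["position"]; q=s["ee_rot"]; R=Ro.from_quat([q[1],q[2],q[3],q[0]]).as_matrix()
b=bed(p)-[0,.066]; r=np.hypot(*b); th=np.degrees(np.arctan2(-b[0],-b[1])); yaw=np.degrees(A-np.arctan2(R[1,0],R[0,0]))
print("t",s["clock"],"r mm",r*1e3,"pos angle",th,"tool angle",yaw,"z",p[2],"F",np.round(s["contact_force"],1),"tilt(tool z)",np.round(R[:,2],3),"q6",s["qpos"][5])
if len(sys.argv)>1:
    t=np.radians(float(sys.argv[1])); rr=.0385; off=-.001 # offset: -x in the lever frame
    M=Ro.from_euler("z",A).as_matrix()[:2,:2]
    lx,ly=off,-rr; tb=np.array([lx*np.cos(t)+ly*np.sin(t),-lx*np.sin(t)+ly*np.cos(t)])+[0,.066]
    to([*(np.array([.5348,-.021])+M@tb),.1075],A-t)
E
python3 sw.py
```

```text
t 9.2667 r mm 39.53760801610825 pos angle -6.909391090675212 tool angle 0.17982913025735528 z 0.10724070671811645 F [-4.5 -0.8 18.7] tilt(tool z) [ 0.008 -0.005 -1.   ] q6 -0.3481296165773388
```

Request:
send_rows([
  {"delta_rot": [0.2, -0.2, 3], "linear": [-0.004, 0, 0.001], "fingers": 0},
  {"delta_rot": [0.2, -0.2, 5], "linear": [-0.004, 0, 0.001], "fingers": 0},
  {"delta_rot": [0, 0, 5], "linear": [-0.004, 0, 0.001], "fingers": 0},
  {"delta_rot": [0, 0, 5], "linear": [-0.0035, 0, 0.001], "fingers": 0},
])

```text
clock: 9.6
position: [0.525, 0.004, 0.1093]
ee_rot: [-0.0, 0.999, -0.046, 0.009]
contact_force: [0.0, -1.4, 8.4]
width: 0.0001
```

```bash
python3 sw.py 40
```

```text
t 9.6 r mm 39.52002961444129 pos angle 5.310971203326186 tool angle 18.90128551290946 z 0.10930637993094208 F [ 0.  -1.4  8.4] tilt(tool z) [ 0.018 -0.    -1.   ] q6 -0.035911947504149416
t 9.6 lin(mm) [-24.1  -2.9   1.4] rot [-0.29 -1.02 21.1 ] F [ 0.  -1.4  8.4] bed [-3.7 26.6] z 0.10930637993094208 q6 -0.035911947504149416
```

Request:
send_rows([
  {"delta_rot": [0, -0.5, 0], "linear": [-0.005, -0.0005, 0.002], "fingers": 0},
  {"delta_rot": [0, -0.3, 0], "linear": [-0.005, -0.0005, 0.0015], "fingers": 0},
  {"delta_rot": [0, 0, 2], "linear": [-0.004, -0.0005, 0.0015], "fingers": 0},
])

```text
clock: 9.85
position: [0.5197, 0.0043, 0.1096]
ee_rot: [0.001, 0.998, -0.065, 0.013]
contact_force: [1.2, -1.8, 9.2]
width: -0.0001
```

```bash
python3 sw.py 40
```

```text
t 9.85 r mm 38.80876642997565 pos angle 12.986748860485719 tool angle 21.094324268608005 z 0.10962514128500886 F [ 1.2 -1.8  9.2] tilt(tool z) [ 0.026 -0.004 -1.   ] q6 0.00606236050672416
t 9.85 lin(mm) [-18.9  -2.3   1.6] rot [-0.2  -1.49 18.9 ] F [ 1.2 -1.8  9.2] bed [-8.7 28.2] z 0.10962514128500886 q6 0.00606236050672416
```

Request:
send_rows([
  {"delta_rot": [0, -1.2, 2], "linear": [-0.007, -0.001, 0.003], "fingers": 0},
  {"delta_rot": [0, -1, 3], "linear": [-0.007, -0.001, 0.003], "fingers": 0},
  {"delta_rot": [0, -0.5, 4], "linear": [-0.006, -0.0005, 0.0025], "fingers": 0},
  {"delta_rot": [0, -0.3, 4], "linear": [-0.006, -0.0005, 0.002], "fingers": 0},
])

```text
clock: 10.18
position: [0.508, 0.0065, 0.1078]
ee_rot: [0.003, 0.983, -0.181, 0.004]
contact_force: [0.5, -3.2, 10.3]
width: 0.0002
```

```bash
python3 sw.py 50
```

```text
t 10.1833 r mm 38.28261197936436 pos angle 30.70437727784043 tool angle 34.50329238009294 z 0.10781630585359529 F [ 0.5 -3.2 10.3] tilt(tool z) [ 0.006 -0.006 -1.   ] q6 0.24793537687050682
t 10.1833 lin(mm) [-13.8  -1.4   0.2] rot [ 0.15 -0.49 15.5 ] F [ 0.5 -3.2 10.3] bed [-19.5  33.1] z 0.10781630585359529 q6 0.24793537687050682
```

Request:
send_rows([
  {"delta_rot": [0.1, -0.4, 5], "linear": [-0.006, -0.0007, 0.0015], "fingers": 0},
  {"delta_rot": [0, -0.4, 6], "linear": [-0.006, -0.0007, 0.002], "fingers": 0},
  {"delta_rot": [0, -0.4, 6], "linear": [-0.006, -0.0007, 0.002], "fingers": 0},
  {"delta_rot": [0, -0.4, 5], "linear": [-0.006, -0.0007, 0.002], "fingers": 0},
])

```text
clock: 10.52
position: [0.4946, 0.0134, 0.1078]
ee_rot: [0.003, 0.928, -0.371, 0.001]
contact_force: [-2.3, -6.1, 16.2]
width: -0.0
```

```bash
python3 sw.py 75
```

```text
t 10.5167 r mm 38.6378770678952 pos angle 53.20838940075522 tool angle 57.23530984239012 z 0.1077902590129149 F [-2.3 -6.1 16.2] tilt(tool z) [-0.    -0.006 -1.   ] q6 0.6558841765130974
t 10.5167 lin(mm) [-15.4  -2.2   0.2] rot [ 0.23 -0.26 17.76] F [-2.3 -6.1 16.2] bed [-30.9  42.9] z 0.1077902590129149 q6 0.6558841765130974
```

Request:
send_rows([
  {"delta_rot": [0.1, -0.3, 4], "linear": [-0.006, -0.001, 0.001], "fingers": 0},
  {"delta_rot": [0, -0.3, 6], "linear": [-0.006, -0.001, 0.0015], "fingers": 0},
  {"delta_rot": [0, -0.3, 6], "linear": [-0.006, -0.001, 0.0015], "fingers": 0},
  {"delta_rot": [0, -0.3, 5], "linear": [-0.006, -0.001, 0.0015], "fingers": 0},
])

```text
clock: 10.85
position: [0.4845, 0.0277, 0.1078]
ee_rot: [0.002, 0.841, -0.54, -0.001]
contact_force: [-3.3, -5.4, 13.8]
width: -0.0003
```

```bash
python3 sw.py 94
```

```text
t 10.85 r mm 38.01430410771372 pos angle 79.73661086288993 tool angle 79.03452183408743 z 0.1077788351369828 F [-3.3 -5.4 13.8] tilt(tool z) [-0.004 -0.003 -1.   ] q6 1.0596978534717167
t 10.85 lin(mm) [-10.4  -1.1   0.3] rot [ 0.29 -0.07 14.97] F [-3.3 -5.4 13.8] bed [-37.4  59.2] z 0.1077788351369828 q6 1.0596978534717167
```

Request:
send_rows([
  {"delta_rot": [0, 0, 5], "linear": [-0.005, -0.001, 0.0015], "fingers": 0},
  {"delta_rot": [0, 0, 4], "linear": [-0.005, -0.001, 0.0015], "fingers": 0},
  {"delta_rot": [0, 0, 1], "linear": [-0.005, -0.001, 0.0015], "fingers": 0},
])

```text
clock: 11.1
position: [0.484, 0.0376, 0.1078]
ee_rot: [0.005, 0.789, -0.614, 0.005]
contact_force: [-3.7, -9.7, 14.9]
width: 0.0001
```

```bash
python3 sw.py 98
```

```text
t 11.1 r mm 35.68635234744018 pos angle 94.64661043770172 tool angle 89.43265215712898 z 0.10782638843689489 F [-3.7 -9.7 14.9] tilt(tool z) [ 0.002 -0.015 -1.   ] q6 1.2785396720497268
t 11.1 lin(mm) [-3.5  2.4  0.3] rot [ 0.04 -0.87  8.57] F [-3.7 -9.7 14.9] bed [-35.6  68.9] z 0.10782638843689489 q6 1.2785396720497268
```

Request:
send_rows([
  {"delta_rot": [0, -0.5, 1], "linear": [-0.004, 0.001, 0.0015], "fingers": 0},
  {"delta_rot": [0, -0.4, 0], "linear": [-0.004, 0.001, 0.0015], "fingers": 0},
  {"delta_rot": [0, 0, 0], "linear": [-0.004, 0.0005, 0.0015], "fingers": 0},
])

```text
clock: 11.35
position: [0.4839, 0.0411, 0.1078]
ee_rot: [0.003, 0.786, -0.618, 0.01]
contact_force: [-1.8, -11.4, 9.6]
width: -0.0003
```

```bash
python3 sw.py 98; python3 look.py l3 1.571
```

```text
t 11.35 r mm 35.38137051802185 pos angle 100.25680485814871 tool angle 90.04574670884493 z 0.10781242564612822 F [ -1.8 -11.4   9.6] tilt(tool z) [ 0.011 -0.017 -1.   ] q6 1.2993579478031667
t 11.35 lin(mm) [-0.1  3.2  0.3] rot [-0.46 -1.09  7.96] F [ -1.8 -11.4   9.6] bed [-34.8  72.3] z 0.10781242564612822 q6 1.2993579478031667
top lever_pad []
top lock_axis []
top carriage [(array([219.4, 177.8, 295.7, 233. ]), 0.6)]
[[268.0, 202.2], [266.3, 221.5], [279.1, 218.3], [276.5, 207.9], [263.7, 211.0], [265.9, 221.2], [263.4, 210.6]]
scene lever_pad [(array([278.1, 206.6, 285.9, 224.2]), 0.6)]
scene lock_axis [(array([278.9, 207.8, 287.9, 223.5]), 0.42)]
scene carriage [(array([259.5, 200.5, 328.3, 256.3]), 0.88)]
[[282.7, 216.9], [292.5, 205.2], [280.6, 202.6], [278.0, 210.4], [290.2, 213.0], [292.8, 202.0], [290.4, 209.9]]
```

View pics/l3.png

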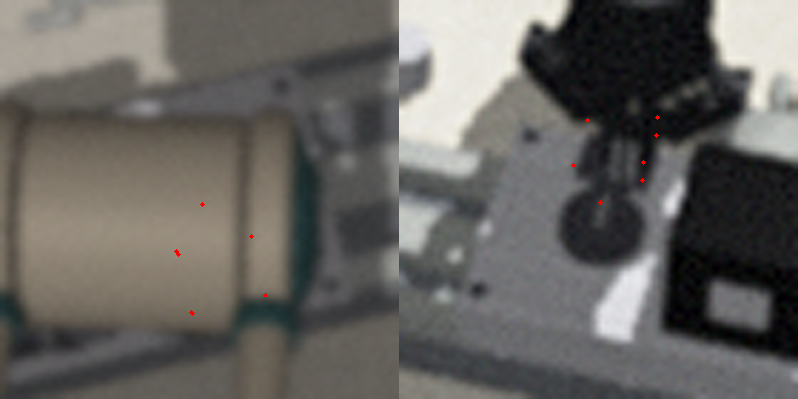

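The scene view shows the lever pointing to bed -x, with the fingers against the flange at about (640,170) in the crop. I'll push once more to confirm the hard stop.

Request:
send_rows([
  {"delta_rot": [-0.3, -0.7, 1], "linear": [-0.004, 0.001, 0.0015], "fingers": 0},
  {"delta_rot": [0, -0.3, 0.5], "linear": [-0.004, 0.0005, 0.0015], "fingers": 0},
  {"delta_rot": [0, 0, 0], "linear": [-0.004, 0, 0.0015], "fingers": 0},
])

```text
clock: 12.0
position: [0.484, 0.0414, 0.1078]
ee_rot: [0.006, 0.78, -0.625, 0.012]
contact_force: [-3.7, -11.8, 13.9]
width: -0.0001
```

```bash
python3 sw.py 98
```

```text
t 12.0 r mm 35.28508587825027 pos angle 100.76449839413561 tool angle 91.05389002146227 z 0.10781208385591334 F [ -3.7 -11.8  13.9] tilt(tool z) [ 0.012 -0.024 -1.   ] q6 1.326810229569915
t 12.0 lin(mm) [0.3 3.3 0.3] rot [-0.44 -1.45  6.95] F [ -3.7 -11.8  13.9] bed [-34.7  72.6] z 0.10781208385591334 q6 1.326810229569915
```

Position stalled at 12 N lateral, so it is at the hard stop. Lifting straight off.

Request:
send_rows([
  {"delta_rot": [0, 0, 0], "linear": [0, 0, -0.004], "fingers": 0},
  {"delta_rot": [0, 0, 0], "linear": [0, 0, -0.006], "fingers": 0},
  {"delta_rot": [0, 0, 0], "linear": [0, 0, -0.01], "fingers": 0},
  {"delta_rot": [0, 0, 0], "linear": [0, 0, -0.02], "fingers": 0},
  {"delta_rot": [0, 0, 0], "linear": [0, 0, -0.03], "fingers": 0},
  {"delta_rot": [0, 0, 0], "linear": [0, 0, -0.03], "fingers": 0},
  {"delta_rot": [0, 0, 0], "linear": [0, 0, -0.02], "fingers": 0},
  {"delta_rot": [0, 0, 0], "linear": [0, 0.03, 0], "fingers": 0},
  {"delta_rot": [0, 0, 0], "linear": [0, 0.04, 0], "fingers": 0},
  {"delta_rot": [0, 0, 0], "linear": [0, 0.04, 0], "fingers": 0},
  {"delta_rot": [0, 0, 0], "linear": [0, 0.03, 0], "fingers": 0},
  {"delta_rot": [0, 0, 0], "linear": [0, 0, 0], "fingers": 0},
])

```text
clock: 13.0
position: [0.3422, 0.0125, 0.23]
ee_rot: [0.007, 0.781, -0.624, 0.012]
contact_force: [0.2, -0.3, -0.6]
width: -0.0
```

```bash
python3 sw.py; python3 look.py l4 1.571
```

```text
t 13.0 r mm 179.69967468138333 pos angle 93.80114023139565 tool angle 90.84511112271235 z 0.22996350070224783 F [ 0.2 -0.3 -0.6] tilt(tool z) [ 0.01  -0.026 -1.   ] q6 1.2133936530387306
top lever_pad [(array([262.2, 198.5, 278.6, 221.2]), 0.75)]
top lock_axis [(array([262.6, 197.3, 279.8, 222.9]), 0.56)]
top carriage [(array([218.2, 181.5, 293.3, 233.4]), 0.78)]
[[268.0, 202.2], [266.3, 221.5], [279.1, 218.3], [276.5, 207.9], [263.7, 211.0], [265.9, 221.2], [263.4, 210.6]]
scene lever_pad [(array([279.9, 203.6, 293. , 222.6]), 0.75)]
scene lock_axis [(array([277.9, 204.1, 291.5, 222.9]), 0.62)]
scene carriage [(array([258.3, 199.2, 329.5, 258. ]), 0.96)]
[[282.7, 216.9], [292.5, 205.2], [280.6, 202.6], [278.0, 210.4], [290.2, 213.0], [292.8, 202.0], [290.4, 209.9]]
```

View pics/l4.png

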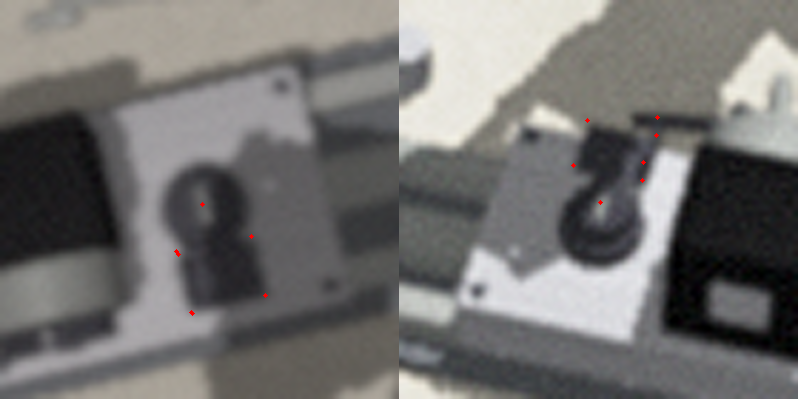

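Request:
send_rows([
  {"delta_rot": [0, 0, 0], "linear": [0, 0, 0], "fingers": 0},
  {"delta_rot": [0, 0, 0], "linear": [0, 0, 0], "fingers": 0},
  {"delta_rot": [0, 0, 0], "linear": [0, 0, 0], "fingers": 0},
])

```text
clock: 13.65
position: [0.3513, 0.0127, 0.2303]
ee_rot: [0.006, 0.782, -0.623, 0.014]
contact_force: [-0.7, 0.7, 0.4]
width: -0.0002
```

```bash
python3 -c "
from h import *
s=manip.get_state();print(s['clock'],s['contact_force'],abs(s['qd']).max());print(manip.sign_off())"
```

```text
13.65 [-0.68986302  0.65555222  0.38433218] 0.01261702082696095
the job is handed in; nothing more can be done
None
```

The carriage is home against its stop and the stud is locked. I handed the job in at 13.65 s; sign-off reports no verdict.

- **Carriage:** I pushed it with closed fingers. The push force rose from about 3 N to 17 N at the stop, and the carriage didn't move on a further push.
- **Stud:** I pressed the pad to the bottom (about 10 mm, 19 N) and swept it clockwise. It came up against its end stop and held there at 12 N sideways, and then I lifted straight off.
- **Last checks:** In both cameras the lever's outline matches the predicted locked position to within about 1 pixel (3 mm). The arm was clear, with under 1 N on the tool, and nearly still.
- **Less certain:** The caught height could only be judged from the pad sitting about 1 pixel lower in the scene view. That fits about 3.5 mm pressed, but I did not measure it. I didn't measure the bystanders again at the end. The arm felt no unexpected contact, and the wrench and chuck key looked unmoved where they showed in the last crops.

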